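# Hold the hidden transport bolt of a bench analyser

### The job

Pull the bench analyser's drop-front cover all the way down by the bar on its top, then reach down into the narrow gap behind the steel transport bracket and take the hexagonal bolt head hidden there between the two fingers. Hold it firmly without turning it, so that I can do up the nut on the front of the bracket, and finish like that, still gripping the bolt head with the cover down. Leave the bottles, the carton, the spanner and the phone where they are.

Things in the scene. Friction and masses are not known exactly. Their poses are not given: they have to be found in the camera images.
- analyser: Bench analyser, fixed, 300 deep (x) x 260 wide (y) x 156 high. Origin: centre of its underside on the table; x points from its front to its back (away from the robot), y to the robot's left, z up. x -150 to -30: bay under the cover, floor z 35, side cheeks at y +-119 up to z 130, drive casing at x -52 to -30, 130 wide, top z 113. x -30 to 150: closed housing, flat top z 156.
- cover (a joint): Angle of the drop-front cover: front panel 118 high and top 117 deep in one piece, 256 wide, 4 mm sheet, hinged on its lower front edge. 0 shut, grows as it swings forward and down to the robot, stop at 1.15 (all the way down). Stiff hinge: stays where left; up to 6 N at the bar moves it. When down, its top stands as a wall 130 mm in front of the bolt head, up to z 195.
- cover_bar (a point): Middle of the round steel pull bar on top of the cover: 10 mm thick, 110 long along the analyser's y, on two 9 mm posts 104 apart, its centre line 35 mm above the cover's top face. With the cover shut it lies 20 mm behind and 155 mm above the hinge line; it swings with the cover about that line (radius 156 mm).
- cover_hinge (a point): Middle of the cover's hinge line, which runs along the analyser's y: at x -150, z 36 in the analyser's frame. Does not move.
- bracket: Steel bracket fixed in the bay: upright plate 70 wide, 79 high, 5 thick; foot and side flanges to the front. Origin: bay floor, middle of the plate's rear face; axes as the analyser's. Rear face at analyser x -100, up to 25 mm left or right. Nut in front; behind, a 16 mm dia spacer sleeve 14 long, then the bolt head. Gap from rear face to drive casing 48 mm, open above once the cover is down.
- bolt_head: Hexagonal steel bolt head behind the bracket, 19 mm across flats, 22 across corners, 8 thick. Origin: its centre, 18 mm behind the bracket's rear face, 55 mm above the bay floor (z 90 above the table), 24 mm below the bracket's top. x runs along the bolt (level, as the analyser's x, away from the bracket); two flats face its +y and -y.
- bolt (a joint): Angle of the bolt about its own axis (analyser's x, right-handed). At 0 two flats of the head are upright and face the analyser's left and right; it starts within 0.25 rad of that. Turns with little friction, about 0.03 N m.
- bolt_corner (a point): A corner of the bolt head, 11 mm from its axis, the one that is uppermost when joint bolt is 0. It shows whether the head has been turned.
- bottle0: White-capped specimen bottle, 44 mm diameter, 75 high, upright on the table, left of where the cover comes down. Origin: centre of its underside.
- bottle1: Same kind of bottle, upright on the table, on the left of the analyser. Origin: centre of its underside.
- bottle2: Same kind of bottle, upright on the table, close to the analyser's right side. Origin: centre of its underside.
- bottle3: Same kind of bottle, upright on the table, nearer to the robot on the left. Origin: centre of its underside.
- carton: White test-kit carton, 90 x 150 x 55 high, on the table on the left. Origin: centre of its underside.
- spanner: Steel spanner, 220 long, 8 thick, lying on the table on the right of the analyser. Origin: its middle, on the underside.
- phone: Black phone, 148 x 72 x 9, lying on the table near the robot on the right. Origin: centre of its underside.

How it is judged:
By the outcome, as a careful person would: the job done as asked, in the order asked, and still so for the second after the job is handed in, while the arm keeps its last pose, push and grip.
It also fails if it takes over 48 s, if anything falls off the work surface, if the arm or the gripper's body presses on something with over 40 N, if the wrist force passes 120 N, or if a joint passes its speed limit or range.

### The arm

A 7-joint arm with a two-finger parallel gripper is mounted at the origin on the work surface. World frame = base frame: x ahead of the robot, y to its left, z up, the work surface at z = 0. Lengths are in m, angles in rad, forces in N, time in s.
With the tool pointing down it reaches from about 0.4 to 0.85 m from the base axis. Payload 4.5 kg.
Tool frame: the origin (TCP) lies between the finger pads, 19 mm behind the fingertips; this is the grasp point; z points along the fingers, y is the line along which they close (so a half turn about z gives the same grasp; the last joint's range is limited). The gripper opens to 88 mm and grips with 3 to 60 N. Pads are 18 mm wide; open, the fingers measure 123 mm over their backs; the gripper's body (75 mm by 187 mm) begins 45 mm behind the grasp point.
Start: joints at [1.235, 0.689, -0.195, 1.565, 0.157, 0.902, -0.215], TCP at [0.226, -0.583, 0.257] pointing down, gripper open.
Joint ranges: [-3.01, 3.01], [-0.46, 2.08], [-1.47, 1.51], [0.13, 2.56], [-1, 4.14], [0.04, 2.09], [-2.66, 2.66]. Speed limits (rad/s): [2.57, 2.57, 3.14, 3.14, 3.14, 3.14, 3.14].

### API

Orientations are given as a unit quaternion [x, y, z, w].
In Python, from plant import r gives the robot as it stands.
- The arm moves only by the tool play_rows, never from a script. Its arguments are lists of equal length, an entry for each row: "translation": the shift along the tool's x, y, z in m, a list of three; "delta_rot": the turn, a rotation vector about the tool's x, y, z in degrees, a list of three; "grip": the opening, from -1 (shut) to 1 (fully open). In form: {"translation": [[x, y, z], ...], "delta_rot": [[rx, ry, rz], ...], "grip": [grip, ...]}. A call has 1 to 20 rows; each row shifts and turns the commanded pose from where the row before left it, along the tool's axes as they then stand; what a row does not reach is not made up. A row lasts 1/8 s, in which the tool goes at most 62.5 mm and 10.7 degrees, less where a joint would pass 70% of its speed; a pose out of reach is approached as far as the arm can. A call with a gripper value outside its range is refused whole. The fingers move at their own pace and stop on an object; "squeeze" is the grip in N (left out, the last holds). Time passes only in rows, so rows that do not move let the fingers close. It gives the time, the measured TCP pose, the force, the opening and the grip force at its end, in the units of the state.
- r.get_state(): the state, without advancing time (a new reading comes with each control period).
- r.snapshot(name): name is "side" or "top"; returns the picture (384x512x3 uint8, blue, green, red); there is no depth.
- r.get_calibration(name): a dict with "intrinsics" (3x3 intrinsics, pixels), "k1" (the pictures are not rectified: a ray, as slopes to the right and down, at radius r is drawn at 1 + k1 r^2 times it, then the intrinsics apply), "eye" and "rotation" of the camera in the world. Camera axes: x right, y up, looking along -z (the intrinsics and any distortion apply to the point x, -y, -z); pixel columns grow to the right and rows downward; lengths in m; the calibration is good to about 2 mm. A picture is of the moment at which its call begins. get_calibration takes no time and is no camera call.
- r.finish_job(): hands the job in; it is judged then, once.
Trained networks look in the newest picture that a camera, given by its name, has taken for a name from the list of things; names that differ only in an ending like _2 or _b are one class to them, and where a whole thing is asked for, a point or a joint stands for the part that bears it (a point fixed in the world has none). Each returns a list of dicts, best first, with "confidence" (0 to 1); they miss things now and then, are a little off and sometimes report something else, mostly with a low value. They report only what shows in the picture. A call takes as long as a camera call.
- r.look_for(camera, target): "point" ([x, y, z] in m, in world coordinates, good to about 4 mm: the middle of the surface that is visible of it).
- r.silhouettes(camera, target): "pixels" (384x512 bool, what is visible of it).
The state is a dict: "clock": time; "q": joint angles; "qd": joint speeds; "joint_torque": joint torques, N m; "tool_pos": TCP position; "eef_rot": TCP orientation; "contact_force": force on the tool from outside, world axes, zero at the start; "moment": the same for the moment, N m; "opening": opening from 0.0 (shut) to 1.0 (fully open); "finger_force": force on a finger pad.
Only numpy, scipy, OpenCV 4.12 (cv2) and the standard library are available. Lean on these libraries where they do the work, as an engineer would, in place of code of your own. Each camera call takes 0.05 s, during which the arm holds its last target. There are 200 camera calls.

## Working session

There is one attempt and no reset: what is moved stays moved. The work goes in short steps, Python scripts to look and compute and a tool call to move; the robot and the scene stay as the last step left them, time stands still between calls to the robot, and variables do not carry over. Pictures are saved under pics/ and viewed, at most 10 in all, crops included, and the job is handed in when it is done.

Besides the shell and the picture viewer there is one more tool, called after "Call:" as name(argument=value, ...) on one line, values as JSON. play_rows: Moves the arm, as the interface text tells. Its arguments: {"type":"object","properties":{"translation":{"type":"array","items":{"type":"array","items":{"type":"number"}}},"delta_rot":{"type":"array","items":{"type":"array","items":{"type":"number"}}},"grip":{"type":"array","items":{"type":"number"}},"squeeze":{"type":"number"}},"required":["translation","delta_rot","grip"]}

```bash
mkdir -p pics; ls; cat > h.py <<'E'
import numpy as np, cv2
from plant import r
from scipy.spatial.transform import Rotation as R
def ray(cam,u,v):
    c=r.get_calibration(cam);K=np.array(c["intrinsics"]);k=c["k1"]
    p=cv2.undistortPoints(np.array([[[u,v]]],float),K,np.array([k,0,0,0,0.]))[0,0]
    d=np.array(c["rotation"])@np.array([p[0],-p[1],-1]);return np.array(c["eye"]),d/np.linalg.norm(d)
def proj(cam,P):
    c=r.get_calibration(cam);K=np.array(c["intrinsics"]);k=c["k1"]
    q=np.array(c["rotation"]).T@(np.array(P)-np.array(c["eye"]));x,y=q[0]/-q[2],-q[1]/-q[2]
    s=1+k*(x*x+y*y);return (K@[x*s,y*s,1])[:2]
def tri(p1,p2,c1="top",c2="side"):
    A=np.zeros((3,3));b=np.zeros(3)
    for c,p in((c1,p1),(c2,p2)):
        e,d=ray(c,*p);M=np.eye(3)-np.outer(d,d);A+=M;b+=M@e
    return np.linalg.solve(A,b)
def atz(cam,p,z):
    e,d=ray(cam,*p);return e+d*(z-e[2])/d[2]
E
python3 - <<'E'
from h import *
for c in("top","side"):
    cv2.imwrite(f"pics/{c}0.png",r.snapshot(c)); k=r.get_calibration(c);print(c,k)
    for t in("analyser","cover","cover_bar","cover_hinge","bracket","bolt_head","bolt_corner"):
        print(t,[(np.round(d["point"],3).tolist(),round(d["confidence"],2)) for d in r.look_for(c,t)[:2]])
s=r.get_state();print(s)
E
```

```text
pics
top {'intrinsics': array([[485.68057978,   0.        , 257.64460948],
       [  0.        , 485.68057978, 191.95273277],
       [  0.        ,   0.        ,   1.        ]]), 'k1': -0.014002466442705912, 'eye': array([0.32919904, 0.02761779, 1.56122283]), 'rotation': array([ 0.05710051, -0.03938588, -0.7036151 ,  0.70718744])}
analyser [([0.39, 0.231, 0.079], 0.6), ([0.761, 0.104, 0.156], 0.58)]
cover [([0.67, 0.106, 0.166], 0.97)]
cover_bar [([0.668, 0.107, 0.165], 0.87)]
cover_hinge [([0.759, 0.099, 0.159], 0.72)]
bracket []
bolt_head []
bolt_corner []
side {'intrinsics': array([[488.13151919,   0.        , 259.94611705],
       [  0.        , 488.13151919, 187.84873203],
       [  0.        ,   0.        ,   1.        ]]), 'k1': -0.06010804160710371, 'eye': array([-0.16408438,  1.01081347,  1.08903425]), 'rotation': array([-0.13415305,  0.41288001,  0.85579219, -0.28134105])}
analyser [([0.714, 0.156, 0.154], 0.83), ([0.387, 0.47, 0.053], 0.55)]
cover [([0.631, 0.128, 0.157], 0.6)]
cover_bar [([0.627, 0.123, 0.159], 0.74)]
cover_hinge [([0.714, 0.155, 0.158], 0.72)]
bracket []
bolt_head []
bolt_corner []
{'clock': 0.8, 'q': array([ 1.2347744 ,  0.6890622 , -0.19459549,  1.56528168,  0.15728425,
        0.90251366, -0.21509992]), 'qd': array([ 0.00153285,  0.00013965, -0.00024623, -0.00057194, -0.00054568,
        0.00069867, -0.0006652 ]), 'joint_torque': array([ 1.74600759e-04, -5.27437341e+01, -1.26673859e+00, -1.53737015e+01,
       -5.18911367e-02, -6.57778419e-04,  2.33944286e-05]), 'tool_pos': array([ 0.22594085, -0.58276284,  0.25747111]), 'eef_rot': array([9.82951985e-01, 1.83862429e-01, 1.98192157e-05, 5.49937034e-05]), 'contact_force': array([-1.2021613 ,  0.27254337,  0.43166759]), 'moment': array([ 0.00404243,  0.02799326, -0.02596987]), 'finger_force': 0.0, 'opening': 0.9993726839877153}
```

```bash
sed -i 's/np.array(c\["rotation"\])/R.from_quat(c["rotation"]).as_matrix()/' h.py; python3 - <<'E'
import cv2
a=cv2.imread("pics/top0.png");b=cv2.imread("pics/side0.png")
cv2.imwrite("pics/t0.png",cv2.resize(a,(800,600)));cv2.imwrite("pics/s0.png",cv2.resize(b,(800,600)))
E
```

```text
(no output)
```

View pics/t0.png

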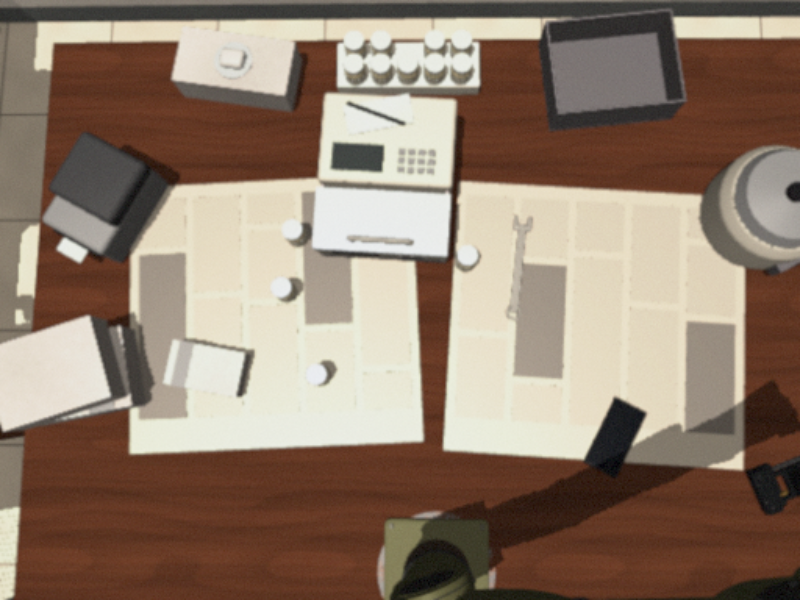

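View pics/s0.png

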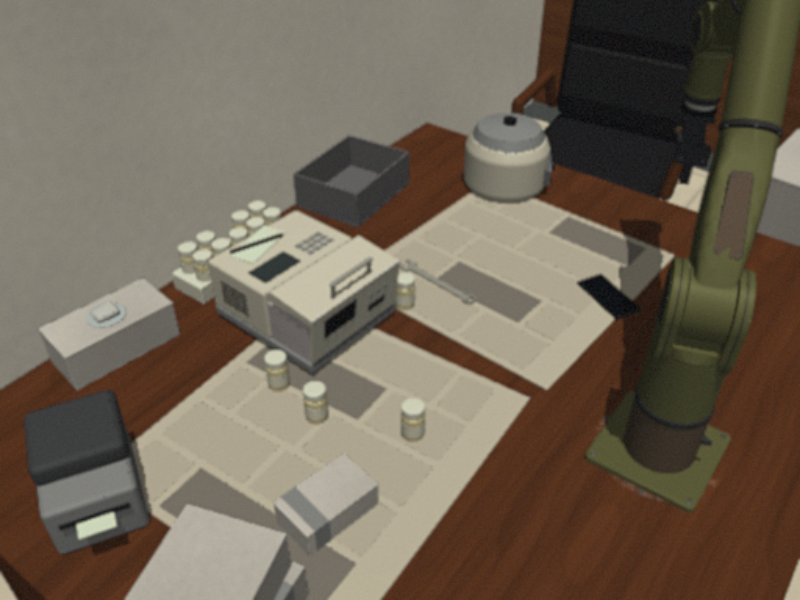

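Top view shows the analyser at ~(320-455, 95-255) of 800x600, bar at (347-412, 240). In the side view the bar is at (332-372, 262-290). Next: fit the pose.

```bash
cat >> h.py <<'E'
def box(a,b): return np.array([[x,y,z] for x in(a[0],b[0]) for y in(a[1],b[1]) for z in(a[2],b[2])])
def hullmask(cam,P):
    m=np.zeros((384*2,512*2),np.uint8);uv=np.array([proj(cam,p) for p in P])*2+0.5
    cv2.fillConvexPoly(m,cv2.convexHull(np.round(uv*16).astype(np.int32).reshape(-1,1,2)),1,shift=4);return m>0
def A2W(pose,P):
    x,y,t=pose;c,s=np.cos(t),np.sin(t);P=np.atleast_2d(P);return np.c_[x+c*P[:,0]-s*P[:,1],y+s*P[:,0]+c*P[:,1],P[:,2]]
E
python3 - <<'E'
from h import *
from scipy.optimize import minimize
sil={}
for c in("top","side"):
    for t in("analyser","cover","cover_bar"):
        d=r.silhouettes(c,t)
        for e in d[:3]:
            v,u=np.nonzero(e["pixels"]);print(c,t,round(e["confidence"],2),len(u),u.min(),u.max(),v.min(),v.max())
        if d: sil[c,t]=d[0]["pixels"]
np.save("sil.npy",sil,allow_pickle=True)
cov=box((-.150,-.128,.036),(-.033,.128,.154))
def cost(p,cams=("top","side")):
    s=0
    for c in cams:
        m=hullmask(c,A2W(p,cov));k=cv2.resize(sil[c,"cover"].astype(np.uint8),(1024,768),interpolation=0)>0
        s+=(m^k).sum()/(m|k).sum()
    return s
for cams in(("top","side"),("top",),("side",)):
    best=min((minimize(cost,[x,.105,t],args=(cams,),method="Nelder-Mead",options=dict(initial_simplex=[[x,.105,t],[x+.02,.105,t],[x,.125,t],[x,.105,t+.1]],xatol=1e-4,fatol=1e-4)) for x in(.74,.77) for t in(-.08,0)),key=lambda o:o.fun)
    print(cams,best.x,best.fun, A2W(best.x,[-.13,0,.191]),A2W(best.x,[-.15,0,.036]))
if 1:
    ct={}
    for c in("top","side"):
        v,u=np.nonzero(sil[c,"cover_bar"]);ct[c]=(u.mean(),v.mean())
    print(ct,tri(ct["top"],ct["side"]))
E
```

```text
top analyser 0.76 9094 200 292 60 168
top cover 0.76 3574 200 286 120 165
side analyser 0.72 8085 133 255 136 237
side analyser 0.44 3440 174 254 152 229
side cover 0.61 3529 173 254 151 231
side cover_bar 0.97 3537 173 254 151 231Traceback (most recent call last):
  File "<stdin>", line 19, in <module>
  File "<stdin>", line 19, in <genexpr>
    res = _minimize_neldermead(fun, x0, args, callback, bounds=bounds,
                               **options)
    fxr = func(xr)
    fx = function(np.copy(x), *(wrapper_args + args))
  File "<stdin>", line 15, in cost
  File "h.py", line 21, in hullmask
    m=np.zeros((384*2,512*2),np.uint8);uv=np.array([proj(cam,p) for p in P])*2+0.5
                                                    ~~~~^^^^^^^
  File "h.py", line 9, in proj
    c=r.get_calibration(cam);K=np.array(c["intrinsics"]);k=c["k1"]
ValueError: time passes only in moves, steps and waits
```

```bash
python3 - <<'E'
import re
s=open('h.py').read().replace('r.get_calibration(cam)','cal(cam)').replace("def ray","_c={}\ndef cal(n):\n    if n not in _c:_c[n]=r.get_calibration(n)\n    return _c[n]\ndef ray",1)
open('h.py','w').write(s)
E
cat > fit.py <<'E'
from h import *
from scipy.optimize import minimize
sil=np.load("sil.npy",allow_pickle=True).item()
cov=[box((-.150,-.128,.036),(-.033,.128,.154)),box((-.135,-.055,.186),(-.125,.055,.196))]+[box((-.1345,y-.0045,.15),(-.1255,y+.0045,.191)) for y in(-.052,.052)]
an=cov+[box((-.03,-.13,0),(.15,.13,.156)),box((-.15,-.13,0),(-.03,.13,.035))]
def cost(p,cams,w):
    s=0
    for c in cams:
        for n,M in(("cover",cov),("analyser",an)):
            if n not in w: continue
            m=np.any([hullmask(c,A2W(p,b)) for b in M],0);k=cv2.resize(sil[c,n].astype(np.uint8),(1024,768),interpolation=0)>0
            s+=(m^k).sum()/(m|k).sum()
    return s
for cams,w in((("top","side"),("cover",)),(("top","side"),("cover","analyser")),(("top",),("cover","analyser")),(("side",),("cover","analyser"))):
    best=min((minimize(cost,[x,.105,t],args=(cams,w),method="Nelder-Mead",options=dict(initial_simplex=[[x,.105,t],[x+.02,.105,t],[x,.125,t],[x,.105,t+.1]],xatol=1e-4,fatol=1e-4)) for x in(.74,.77) for t in(-.08,)),key=lambda o:o.fun)
    print(cams,w,best.x.round(4),round(best.fun,3), A2W(best.x,[-.13,0,.191]).round(4))
E
python3 fit.py; python3 -c "
import cv2
a=cv2.imread('pics/top0.png')[110:180,190:300];b=cv2.imread('pics/side0.png')[140:240,125:265]
a=cv2.resize(a,(660,420),interpolation=cv2.INTER_CUBIC)
b=cv2.resize(b,(700,500),interpolation=cv2.INTER_CUBIC)
cv2.imwrite('pics/tc.png',a);cv2.imwrite('pics/sc.png',b)"
```

```text
('top', 'side') ('cover',) [ 0.776   0.0991 -0.058 ] 0.29 [[0.6462 0.1067 0.191 ]]
('top', 'side') ('cover', 'analyser') [ 0.7763  0.0986 -0.0658] 0.393 [[0.6466 0.1071 0.191 ]]
('top',) ('cover', 'analyser') [ 0.7758  0.1001 -0.0669] 0.138 [[0.6461 0.1088 0.191 ]]
('side',) ('cover', 'analyser') [ 0.7774  0.0924 -0.0272] 0.217 [[0.6474 0.0959 0.191 ]]
```

View pics/tc.png

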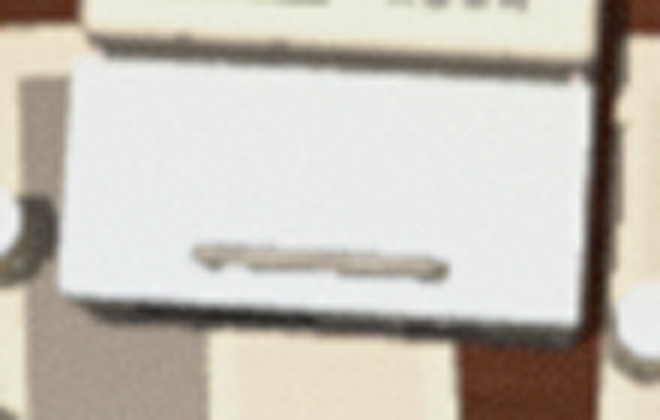

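View pics/sc.png

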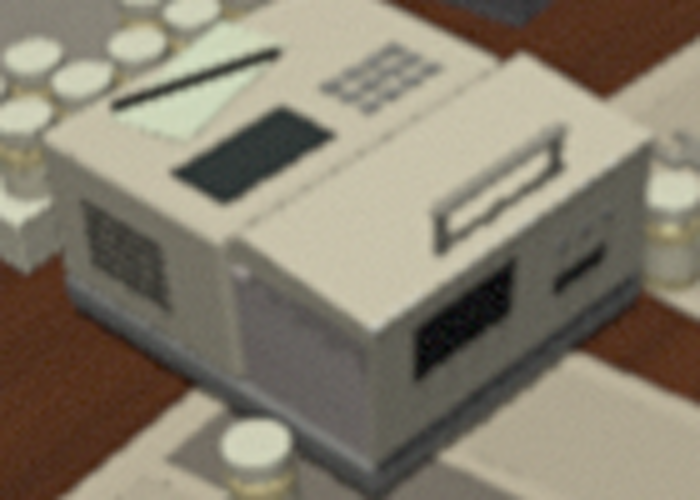

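Top crop: bar ends are at (200,255) and (445,269). Side crop: bar ends are at (437,213) and (560,130). The cover's top corners are clear in both views, so I'll triangulate them.

```bash
python3 - <<'E'
from h import *
from scipy.optimize import least_squares
T=lambda p:(190+(p[0]+.5)/6-.5,110+(p[1]+.5)/6-.5)
S=lambda p:(125+(p[0]+.5)/5-.5,140+(p[1]+.5)/5-.5)
pts={"barL":((200,255),(437,213),(-.13,.055,.191)),"barR":((445,269),(560,130),(-.13,-.055,.191)),
"FL":((58,296),(375,332),(-.15,.128,.154)),"FR":((578,328),(652,135),(-.15,-.128,.154)),"BR":((592,82),(525,52),(-.033,-.128,.154)),"BL":((72,57),(235,235),(-.033,.128,.154))}
for n,(a,b,m) in pts.items(): print(n,tri(T(a),S(b)).round(4))
def res(p,cams=("top","side")):
    o=[]
    for n,(a,b,m) in pts.items():
        w=A2W(p[:3],m)[0]+[0,0,p[3]]
        if "top" in cams:o+=list(proj("top",w)-T(a))
        if "side" in cams:o+=list(proj("side",w)-S(b))
    return np.array(o)
for cams in(("top","side"),("top",),("side",)):
    s=least_squares(res,[.776,.1,-.06,0],args=(cams,));print(s.x.round(4),s.fun.round(1))
    print(A2W(s.x[:3],[[-.13,0,.191],[-.15,0,.036]]).round(4))
E
```

```text
barL [0.6336 0.1639 0.1903]
barR [0.6299 0.0471 0.1848]
FL [0.6211 0.2376 0.1535]
FR [ 0.607  -0.0182  0.1527]
BR [ 0.7242 -0.0266  0.1669]
BL [0.7391 0.2316 0.1668]
[ 0.7632  0.0999 -0.0594  0.0031] [ 0.3 -1.4 -0.5 -1.6 -2.4 -1.5 -0.5 -1.5  0.1 -0.3  0.2 -1.1 -0.  -0.5
  1.  -1.  -0.1  1.9 -0.2  2.5  1.   1.2  1.2  2.3]
[[0.6335 0.1076 0.191 ]
 [0.6135 0.1088 0.036 ]]
[ 0.7563  0.0986 -0.0515  0.0311] [ 0.2 -1.  -1.8 -1.3 -0.5  0.4  1.2 -0.3  0.9  1.3  0.1  1.1]
[[0.6265 0.1053 0.191 ]
 [0.6065 0.1064 0.036 ]]
[ 0.7565  0.1069 -0.0698  0.0108] [-0.9 -1.5 -0.5 -1.4 -0.6 -0.9  1.3 -0.8  0.2  2.5  0.5  2.2]
[[0.6268 0.116  0.191 ]
 [0.6069 0.1174 0.036 ]]
```

```bash
cat >> h.py <<'E'
def cov(P,a):
    P=np.atleast_2d(np.array(P,float));x=P[:,0]+.15;z=P[:,2]-.036;c,s=np.cos(a),np.sin(a)
    return np.c_[-.15+x*c-z*s,P[:,1],.036+x*s+z*c]
E
python3 - <<'E'
from h import *
from scipy.optimize import least_squares
T=lambda p:(190+(p[0]+.5)/6-.5,110+(p[1]+.5)/6-.5)
S=lambda p:(125+(p[0]+.5)/5-.5,140+(p[1]+.5)/5-.5)
pts={"barL":((200,255),(437,213),(-.13,.055,.191),1),"barR":((445,269),(560,130),(-.13,-.055,.191),1),
"FL":((58,296),(375,332),(-.15,.128,.154),1),"FR":((578,328),(652,135),(-.15,-.128,.154),1),"BR":((592,82),(525,52),(-.033,-.128,.154),1),"BL":((72,57),(235,235),(-.033,.128,.154),1),
"H":(None,(48,140),(.15,.13,.156),0),"Hf":(None,(222,245),(-.03,.13,.156),0),"Hb":(None,(372,485),(-.15,.13,0),0),"h":((90,38),None,(-.03,.13,.156),0),"h2":((598,62),None,(-.03,-.13,.156),0)}
def res(p,cams=("top","side")):
    o=[]
    for n,(a,b,m,k) in pts.items():
        w=A2W(p[:3],cov(m,p[3])if k else m)[0]
        if "top" in cams and a:o+=list(proj("top",w)-T(a))
        if "side" in cams and b:o+=list(proj("side",w)-S(b))
    return np.array(o)
for cams in(("top","side"),("top",),("side",)):
    s=least_squares(res,[.776,.1,-.06,0],args=(cams,),loss="soft_l1");print(s.x.round(4),s.fun.round(1))
    print(A2W(s.x[:3],np.r_[cov([-.13,0,.191],s.x[3]),[[-.15,0,.036]]]).round(4))
E
```

```text
[ 0.7764  0.0994 -0.0592  0.1054] [ 0.2 -0.1  0.3 -0.6 -2.5 -0.2  0.2 -0.5  0.2 -0.3  0.1 -0.2 -0.1 -0.5
  0.7 -0.1 -0.   1.1 -0.3  0.5  0.5  0.4  0.8  0.2 -2.5 -2.1 -0.2 -1.1
  1.1  4.8 -2.2 -0.8 -0.2  0.1]
[[0.6302 0.108  0.1922]
 [0.6266 0.1082 0.036 ]]
[ 0.7761  0.0991 -0.0556  0.1047] [ 0.5 -0.  -2.2 -0.2  0.5 -0.1  0.2 -0.5  0.1  1.   0.7  0.6 -2.1 -0.6
 -0.   0.1]
[[0.63   0.1072 0.1922]
 [0.6263 0.1074 0.036 ]]
[ 0.7761  0.1    -0.0635  0.1054] [ 0.1 -0.4  0.1 -0.3 -0.3  0.   0.7  0.2 -0.3  0.7  0.6  0.3 -2.5 -2.2
 -0.5 -1.1  0.8  5. ]
[[0.6299 0.1093 0.1922]
 [0.6264 0.1095 0.036 ]]
```

Call:
play_rows(translation=[[0,0,-0.02],[0,0,-0.02],[0,0,-0.02],[0.024,-0.0446,0],[0.024,-0.0446,0],[0.024,-0.0446,0],[0.024,-0.0446,0],[0.024,-0.0446,0],[0.024,-0.0446,0],[0.024,-0.0446,0],[0.024,-0.0446,0],[0.024,-0.0446,0],[0.024,-0.0446,0],[0.024,-0.0446,0],[0.024,-0.0446,0],[0.024,-0.0446,0],[0.024,-0.0446,0],[0.024,-0.0446,0]], delta_rot=[[0,0,8.2],[0,0,8.2],[0,0,8.2],[0,0,0],[0,0,0],[0,0,0],[0,0,0],[0,0,0],[0,0,0],[0,0,0],[0,0,0],[0,0,0],[0,0,0],[0,0,0],[0,0,0],[0,0,0],[0,0,0],[0,0,0]], grip=[-1,-1,-1,-1,-1,-1,-1,-1,-1,-1,-1,-1,-1,-1,-1,-1,-1,-1], squeeze=10)

```text
clock: 3.35
tool_pos: [0.6258, 0.0651, 0.3175]
eef_rot: [1.0, -0.03, 0.0, 0.0]
contact_force: [0.1, 0.3, -0.2]
opening: 0.005
finger_force: 0.0
```

Call:
play_rows(translation=[[0.024,-0.0446,0],[0,0,0],[0,0,0]], delta_rot=[[0,0,0],[0,0,0],[0,0,0]], grip=[-1,-1,-1])

```text
clock: 3.72
tool_pos: [0.6514, 0.1059, 0.3171]
eef_rot: [1.0, -0.03, -0.0, 0.001]
contact_force: [-0.1, -1.2, -0.5]
opening: 0.006
finger_force: 0.0
```

```bash
python3 - <<'E'
from h import *
for c in("top","side"):
    print([(np.round(d["point"],3),round(d["confidence"],2)) for d in (r.snapshot(c) is not None and r.look_for(c,"cover_bar")[:1])])
s=r.get_state();print(s["tool_pos"],s["q"].round(2),s["clock"])
cv2.imwrite("pics/side1.png",cv2.resize(r.snapshot("side")[100:260,110:310],(750,600)))
E
```

```text
[(array([0.649, 0.168, 0.163]), 0.94)]
[(array([0.63 , 0.122, 0.158]), 0.78)]
[0.65147511 0.10497102 0.31771761] [-0.19  0.68 -0.07  1.38  0.05  1.09 -1.91] 3.925
```

Call:
play_rows(translation=[[0,0,0.025],[0,0,0.025],[0,0,0.025],[0,0,0.025],[0,0,0.011],[0,0,0.01],[0,0,0]], delta_rot=[[0,0,0],[0,0,0],[0,0,0],[0,0,0],[0,0,0],[0,0,0],[0,0,0]], grip=[-1,-1,-1,-1,-1,-1,-1])

```text
clock: 4.85
tool_pos: [0.6516, 0.1066, 0.1963]
eef_rot: [1.0, -0.03, -0.0, 0.0]
contact_force: [0.6, 0.2, 0.3]
opening: 0.001
finger_force: 0.0
```

```bash
python3 - <<'E'
from h import *
s=r.get_state();print(s["tool_pos"],s["contact_force"])
cv2.imwrite("pics/side1.png",cv2.resize(r.snapshot("side")[100:260,110:310],(750,600),interpolation=cv2.INTER_CUBIC))
E
```

```text
[0.65160863 0.10658083 0.19630066] [0.5744354  0.20765616 0.2575956 ]
```

View pics/side1.png

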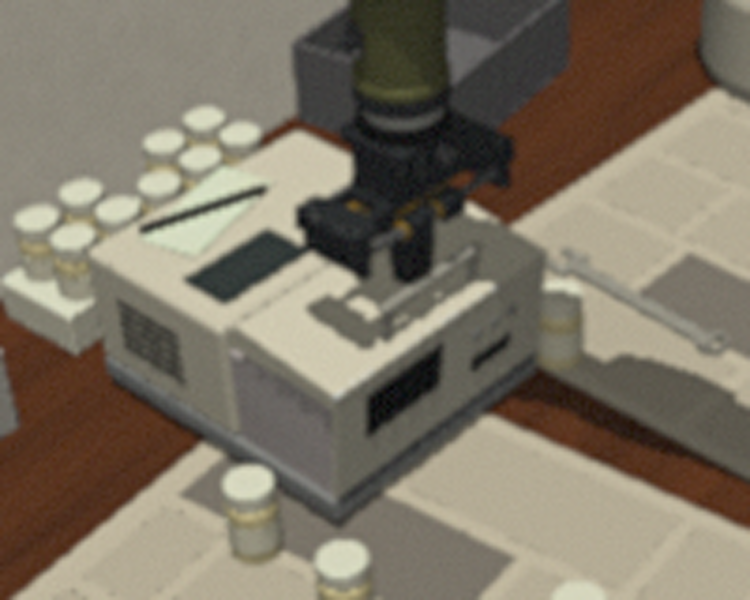

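The fingers stand behind the bar at (410,270), clear of the cover top. Now work out the arc steps.

```bash
python3 - <<'E'
import numpy as np
a=np.arange(.105,1.16,.075);x=.02*np.cos(a)-.155*np.sin(a);z=.02*np.sin(a)+.155*np.cos(a)
for i in range(1,len(a)):print(round(a[i],3),"dx",round((x[i]-x[i-1])*1e3,1),"tool dz",round((z[i-1]-z[i])*1e3,1))
E
```

```text
0.18 dx -11.7 tool dz 0.2
0.255 dx -11.7 tool dz 1.0
0.33 dx -11.6 tool dz 1.9
0.405 dx -11.4 tool dz 2.8
0.48 dx -11.1 tool dz 3.6
0.555 dx -10.8 tool dz 4.4
0.63 dx -10.5 tool dz 5.2
0.705 dx -10.1 tool dz 6.0
0.78 dx -9.6 tool dz 6.8
0.855 dx -9.0 tool dz 7.5
0.93 dx -8.5 tool dz 8.1
1.005 dx -7.8 tool dz 8.7
1.08 dx -7.2 tool dz 9.3
1.155 dx -6.4 tool dz 9.8
```

Call:
play_rows(translation=[[-0.004,0,0],[-0.004,0,0],[-0.003,0,0],[0,0,0]], delta_rot=[[0,0,0],[0,0,0],[0,0,0],[0,0,0]], grip=[-1,-1,-1,-1])

```text
clock: 5.4
tool_pos: [0.6417, 0.1075, 0.1972]
eef_rot: [1.0, -0.03, 0.001, -0.0]
contact_force: [3.3, -0.8, 1.3]
opening: 0.008
finger_force: 1.8
```

Call:
play_rows(translation=[[-0.0117,0,0.0002],[-0.0117,0,0.001],[-0.0116,0,0.0019],[-0.0114,0,0.0028],[-0.0111,0,0.0036],[-0.0108,0,0.0044],[-0.0105,0,0.0052],[0,0,0]], delta_rot=[[0,0,0],[0,0,0],[0,0,0],[0,0,0],[0,0,0],[0,0,0],[0,0,0],[0,0,0]], grip=[-1,-1,-1,-1,-1,-1,-1,-1])

```text
clock: 6.4
tool_pos: [0.5596, 0.112, 0.1762]
eef_rot: [1.0, -0.029, -0.002, 0.001]
contact_force: [-0.1, 0.4, -0.2]
opening: 0.002
finger_force: 0.0
```

Call:
play_rows(translation=[[-0.0101,0,0.006],[-0.0096,0,0.0068],[-0.009,0,0.0075],[-0.0085,0,0.0081],[-0.0078,0,0.0087],[-0.0072,0,0.0093],[0,0,0]], delta_rot=[[0,0,0],[0,0,0],[0,0,0],[0,0,0],[0,0,0],[0,0,0],[0,0,0]], grip=[-1,-1,-1,-1,-1,-1,-1])

```text
clock: 7.28
tool_pos: [0.5104, 0.1151, 0.13]
eef_rot: [1.0, -0.03, 0.001, 0.0]
contact_force: [5.0, -0.6, -4.5]
opening: 0.008
finger_force: 2.9
```

```bash
python3 - <<'E'
from h import *
s=r.get_state();print(s["tool_pos"],s["contact_force"])
cv2.imwrite("pics/side2.png",cv2.resize(r.snapshot("side")[100:260,110:310],(750,600),interpolation=cv2.INTER_CUBIC))
E
```

```text
[0.51044022 0.11508341 0.12999458] [ 4.9619831  -0.63299983 -4.5056334 ]
```

View pics/side2.png

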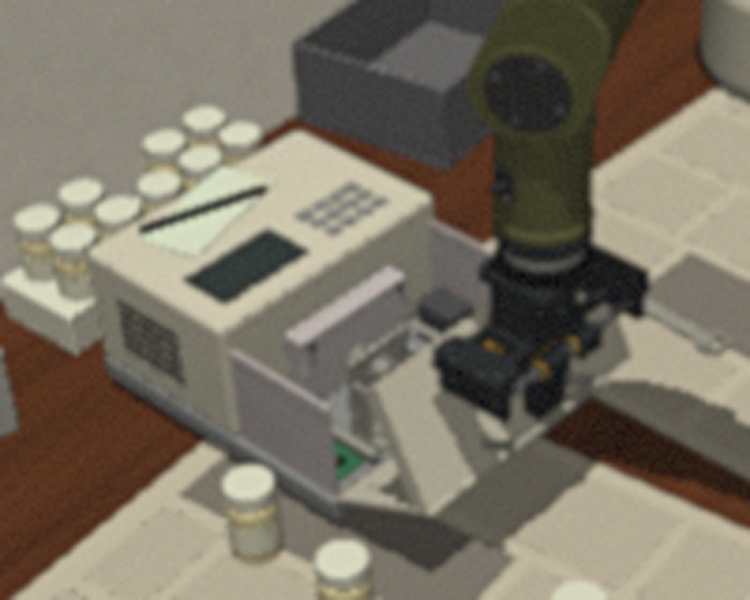

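Call:
play_rows(translation=[[-0.0064,0,0.0098],[-0.003,0,0.004],[-0.002,0,0.001],[0,0,0]], delta_rot=[[0,0,0],[0,0,0],[0,0,0],[0,0,0]], grip=[-1,-1,-1,-1])

```text
clock: 7.82
tool_pos: [0.5084, 0.1166, 0.1189]
eef_rot: [0.999, -0.031, 0.011, -0.002]
contact_force: [17.7, -2.6, 10.0]
opening: 0.006
finger_force: 8.6
```

Call:
play_rows(translation=[[0.006,0,0],[0.006,0,-0.004],[0.002,0,-0.02],[0.01,0,-0.03],[0.01,0,-0.04],[0.0,0,-0.05],[0,0.02,-0.05],[0,0.06,0],[0,0.06,0],[0,0.06,0],[0,0.06,0],[0,0,0]], delta_rot=[[0,0,0],[0,0,0],[0,0,0],[0,0,0],[0,0,0],[0,0,0],[0,0,0],[0,0,0],[0,0,0],[0,0,0],[0,0,0],[0,0,0]], grip=[-1,-1,-1,-1,-1,-1,-1,-1,-1,-1,-1,-1])

```text
clock: 9.32
tool_pos: [0.5133, -0.1513, 0.3087]
eef_rot: [0.999, -0.035, -0.003, 0.001]
contact_force: [-0.5, 0.9, -0.5]
opening: 0.005
finger_force: 0.0
```

```bash
python3 - <<'E'
from h import *
s=r.get_state();print(s["tool_pos"],s["contact_force"],s["clock"])
S=r.snapshot("side");T=r.snapshot("top")
cv2.imwrite("pics/sideraw3.png",S);cv2.imwrite("pics/topraw3.png",T)
a=cv2.resize(S[130:240,120:260],(763,600),interpolation=cv2.INTER_CUBIC);cv2.imwrite("pics/side3.png",a)
cv2.imwrite("pics/top3.png",cv2.resize(T[100:190,190:300],(733,600),interpolation=cv2.INTER_CUBIC))
for c in("top","side"):
    for t in("bracket","bolt_head","bolt_corner","bolt","cover_bar"):
        print(c,t,[(np.round(d["point"],4).tolist(),round(d["confidence"],2)) for d in r.look_for(c,t)[:2]])
P=(.7763,.0994,-.059)
B=A2W(P,[[-.15,0,.036],[-.03,0,.156],*cov([[-.13,0,.191]],1.15)]);print(B)
E
```

```text
[ 0.51326732 -0.1512609   0.30869757] [-0.4902837   0.94964862 -0.46144852] 9.325
top bracket [([0.6658, 0.1301, 0.0492], 0.89)]
top bolt_head []
top bolt_corner []
top bolt []
top cover_bar [([0.5525, 0.1124, 0.1242], 0.8), ([0.6163, -0.0565, 0.0736], 0.52)]
side bracket [([0.6728, 0.1466, 0.0945], 0.83), ([0.7282, 0.1458, 0.128], 0.49)]
side bolt_head []
side bolt_corner [([0.5442, 0.1374, 0.1358], 0.45)]
side bolt []
side cover_bar [([0.5433, 0.1385, 0.1341], 0.8)]
[[0.626561   0.10824487 0.036     ]
 [0.7463522  0.10116897 0.156     ]
 [0.49348429 0.11610552 0.11757083]]
```

View pics/side3.png

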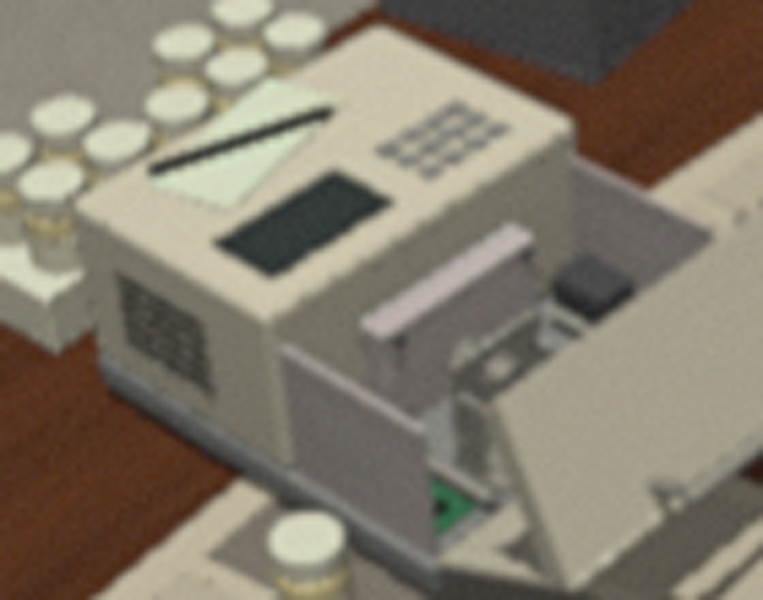

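View pics/top3.png

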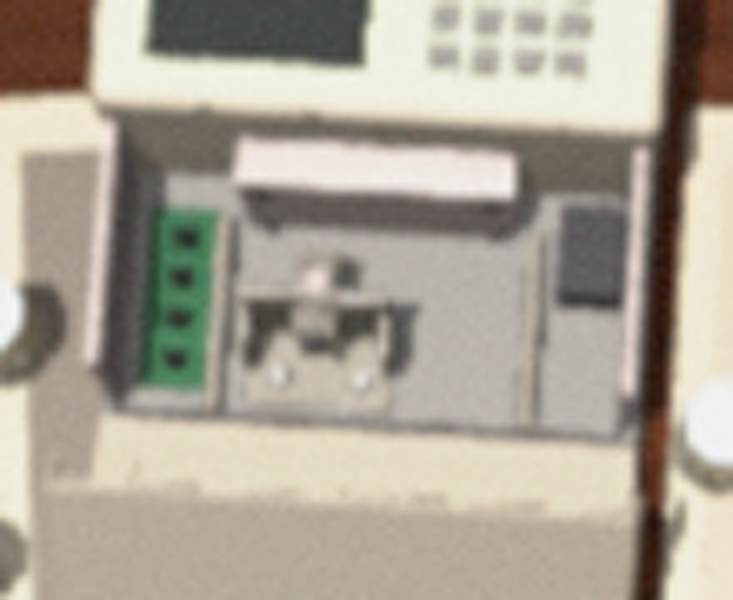

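The cover is down. In the top crop, the bolt head is at (321,272), the plate's top edge runs (240-392, 297), and the casing spans (236-518, 170).

```bash
python3 - <<'E'
from h import *
P=np.array((.7763,.0994,-.059))
def W2A(w): 
    c,s=np.cos(P[2]),np.sin(P[2]);d=np.array(w)[:2]-P[:2];return np.r_[c*d[0]+s*d[1],-s*d[0]+c*d[1],w[2]]*1e3
T=lambda p:(190+(p[0]+.5)/6.667-.5,100+(p[1]+.5)/6.667-.5)
for n,p,z in(("plateL",(240,296),.114),("plateR",(390,300),.114),("headtop",(321,258),.1),("headmid",(320,272),.098),("headL",(303,268),.095),("headR",(340,270),.095),("casL",(236,188),.113),("casR",(517,198),.113),("cheekL",(88,360),.13),("cheekR",(632,395),.13),("hous L",(95,105),.156),("housR",(660,130),.156),("coverL",(40,485),.191),("coverR",(640,510),.191)):
    print(n,W2A(atz("top",T(p),z)).round(1))
S=lambda p:(120+(p[0]+.5)/5.45-.5,130+(p[1]+.5)/5.45-.5)
for n,p,z in(("plL",(452,375),.114),("plR",(550,312),.114),("casL",(365,325),.113),("casR",(512,225),.113),("coverL",(495,400),.193),("houseL",(272,318),.156),("houseR",(575,130),.156)):
    print(n,W2A(atz("side",S(p),z)).round(1))
m=lambda y:A2W(P,cov([[-.033,y,.154]],1.15))[0]
print([proj("top",m(y)) for y in(-.128,.128)],T((40,485)),T((640,510)),[proj("side",m(.128))],S((495,400)))
# bright crop for head
a=cv2.imread("pics/topraw3.png")[125:165,215:265];cv2.imwrite("pics/head.png",cv2.resize(a,(750,600),interpolation=cv2.INTER_CUBIC))
E
```

```text
plateL [-104.2   58.2  114. ]
plateR [-102.   -10.6  114. ]
headtop [-80.7  23.6 100. ]
headmid [-86.9  23.7  98. ]
headL [-84.8  32.   95. ]
headR [-84.7  14.7  95. ]
casL [-53.3  64.  113. ]
casR [-50.4 -65.6 113. ]
cheekL [-141.6  123.1  130. ]
cheekR [-142.9 -123.3  130. ]
hous L [-30.3 125.5 156. ]
housR [ -27.1 -128.3  156. ]
coverL [-210.5  129.9  191. ]
coverR [-205.6 -128.6  191. ]
plL [-108.9   66.6  114. ]
plR [-112.   -11.7  114. ]
casL [-36.2  66.1 113. ]
casR [-33.9 -60.4 113. ]
coverL [-212.1  130.5  193. ]
houseL [-33.4 130.1 156. ]
houseR [ -37.5 -116.2  156. ]
[array([285.27622581, 177.5608303 ]), array([196.26366171, 172.15295965])] (195.57469626518673, 172.32135893205339) (285.5701964901755, 176.07117144142794) [array([210.54240915, 202.76982892])] (210.41743119266056, 202.9862385321101)
```

View pics/head.png

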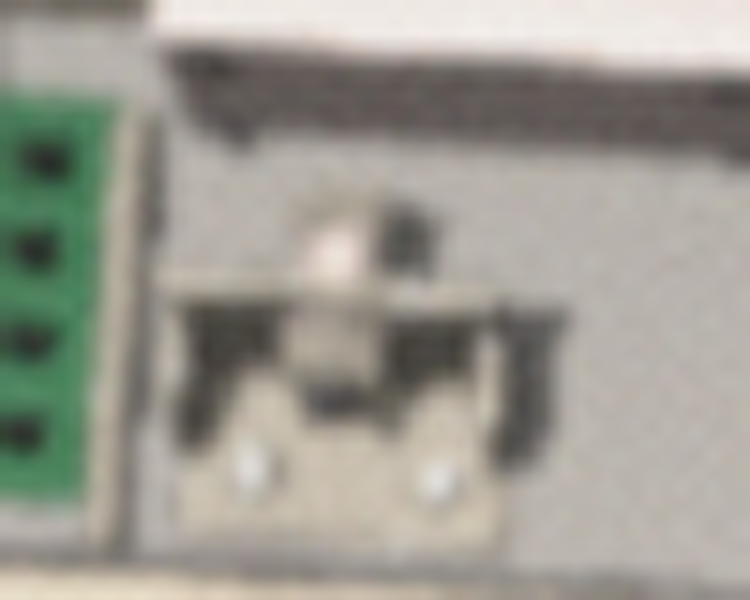

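Crop shows the head at columns 300-390, rows 195-270, with a bright left facet and a darker right facet. I'll average some pictures to read the facet boundary.

```bash
python3 - <<'E'
from h import *
I=np.mean([r.snapshot("top").astype(float) for _ in range(12)],0);np.save("avg.npy",I)
g=I.mean(2)[134:150,228:248];print("cols",list(range(228,248)))
for i,row in enumerate(g):print(134+i,row.round().astype(int))
P=np.array((.7763,.0994,-.059))
for z in(.0795,.09,.1005):
  for x in(-.1,-.086,-.078):
    print(x,z,[proj("top",A2W(P,[x,y,z])[0]).round(1).tolist() for y in(.0348,.0238,.0128)])
E
```

```text
cols [228, 229, 230, 231, 232, 233, 234, 235, 236, 237, 238, 239, 240, 241, 242, 243, 244, 245, 246, 247]
134 [152 136 111 110 139 151 151 151 146 144 146 146 143 136 131 133 130 125
 123 123]
135 [175 170 153 150 167 174 175 174 175 173 174 174 173 167 165 163 164 159
 157 157]
136 [179 178 175 174 178 179 178 178 178 178 179 179 178 178 177 178 177 176
 176 175]
137 [179 179 179 180 178 178 175 171 170 170 170 170 167 170 173 178 179 179
 178 179]
138 [178 179 178 178 178 178 171 162 161 162 164 160 145 141 148 165 172 177
 178 177]
139 [179 178 178 179 179 177 168 158 158 165 168 158 127 105 109 133 152 171
 179 178]
140 [179 178 179 180 179 176 168 169 183 196 188 162 117  91  90 109 146 171
 178 179]
141 [176 178 177 176 176 174 173 184 209 220 206 163 108  88  87 109 157 177
 178 179]
142 [177 178 175 170 169 169 178 192 213 222 206 163 114  97  99 115 160 176
 174 176]
143 [180 182 178 172 168 169 181 191 202 207 193 167 140 139 142 141 164 172
 169 171]
144 [150 151 150 147 144 144 155 165 172 175 171 161 160 174 181 176 179 180
 175 171]
145 [ 92  91  94  93  92 100 124 141 
[... 252 characters left out ...]
 150 163 163 158 154 148 103  67  65  70  70  70
 108 159]
149 [ 73  70  82 106 115 123 141 144 146 142 145 143  99  67  65  72  81  82
 113 163]
-0.1 0.0795 [[234.1, 145.7], [237.6, 145.9], [241.1, 146.1]]
-0.086 0.0795 [[234.5, 141.3], [238.0, 141.5], [241.5, 141.7]]
-0.078 0.0795 [[234.6, 138.8], [238.1, 139.0], [241.6, 139.2]]
-0.1 0.09 [[233.9, 144.9], [237.4, 145.1], [240.9, 145.3]]
-0.086 0.09 [[234.2, 140.5], [237.7, 140.7], [241.3, 140.9]]
-0.078 0.09 [[234.4, 138.0], [237.9, 138.2], [241.4, 138.4]]
-0.1 0.1005 [[233.6, 144.1], [237.2, 144.3], [240.7, 144.5]]
-0.086 0.1005 [[234.0, 139.7], [237.5, 139.9], [241.1, 140.1]]
-0.078 0.1005 [[234.2, 137.2], [237.7, 137.4], [241.2, 137.6]]
```

Call:
play_rows(translation=[[0.0278,-0.0483,0],[0.0278,-0.0483,0],[0.0278,-0.0483,0],[0.0278,-0.0483,0],[0.0278,-0.0483,0],[0.0278,-0.0483,0],[0,0,0.03],[0,0,0.03],[0,0,0.03],[0,0,0],[0,0,0],[0,0,0]], delta_rot=[[0,0,0],[0,0,0],[0,0,0],[0,0,0],[0,0,0],[0,0,0],[0,0,0],[0,0,0],[0,0,0],[0,0,0],[0,0,0],[0,0,0]], grip=[-0.3,-0.3,-0.3,-0.3,-0.3,-0.3,-0.3,-0.3,-0.3,-0.3,-0.3,-0.3])

```text
clock: 12.02
tool_pos: [0.7018, 0.1338, 0.2219]
eef_rot: [1.0, -0.03, 0.002, -0.0]
contact_force: [0.1, 0.3, 0.6]
opening: 0.349
finger_force: 0.0
```

```bash
cat >> h.py <<'E'
PA=np.array((.7763,.0994,-.059))
def rel(tx,ty,tz,roll=0,n=6):
    S=[r.get_state() for _ in range(1)];s=S[0];p=np.array(s["tool_pos"]);Rt=R.from_quat(s["eef_rot"])
    tgt=A2W(PA,[tx,ty,tz])[0];print("pos",p.round(4),"tool delta mm",(Rt.inv().apply(tgt-p)*1e3).round(1))
    Ra=R.from_euler("z",PA[2]); L=(Ra.inv()*Rt).as_matrix(); des=R.from_euler("x",roll)*R.from_euler("x",np.pi)
    print("rot delta deg (tool)",np.degrees((Rt.inv()*Ra*des).as_rotvec()).round(2),"open mm",round(s["opening"]*88,2),"F",np.round(s["contact_force"],1),"M",np.round(s["moment"],3),"ff",s["finger_force"],"t",s["clock"])
E
python3 - <<'E'
from h import *
rel(-.081,.0243,.102)
for i in range(3):
    for c in("top","side"):
        r.snapshot(c)
        for t in("bolt_head","bolt_corner"): print(c,t,[(np.round(d["point"],4).tolist(),round(d["confidence"],2)) for d in r.look_for(c,t)[:2]])
E
```

```text
pos [0.7018 0.1338 0.2219] tool delta mm [ -4.9   5.8 119.9]
rot delta deg (tool) [-0.05 -0.17 -0.04] open mm 30.73 F [0.1 0.3 0.6] M [0.033 0.018 0.015] ff 0.0 t 12.025
top bolt_head []
top bolt_corner []
side bolt_head []
side bolt_corner []
top bolt_head []
top bolt_corner [([0.7412, 0.0357, 0.1576], 0.34)]
side bolt_head [([0.5467, 0.1409, 0.1344], 0.63)]
side bolt_corner [([0.2627, -0.3537, 0.0108], 0.74)]
top bolt_head []
top bolt_corner []
side bolt_head []
side bolt_corner [([0.7271, 0.1594, 0.12], 0.32)]
```

Call:
play_rows(translation=[[-0.0049,0.0058,0],[0,0,0.03],[0,0,0.03],[0,0,0],[0,0,0.02],[0,0,0.01],[0,0,0.01],[0,0,0.01],[0,0,0.01],[0,0,0],[0,0,0]], delta_rot=[[0,0,0],[0,0,0],[0,0,0],[0,0,0],[0,0,0],[0,0,0],[0,0,0],[0,0,0],[0,0,0],[0,0,0],[0,0,0]], grip=[-0.3,-0.3,-0.3,-0.3,-0.3,-0.3,-0.3,-0.3,-0.3,-0.3,-0.3], squeeze=3)

```text
clock: 14.3
tool_pos: [0.6959, 0.1282, 0.1004]
eef_rot: [1.0, -0.03, 0.0, -0.0]
contact_force: [0.1, 0.1, 0.1]
opening: 0.353
finger_force: 0.0
```

```bash
python3 - <<'E'
from h import *
rel(-.081,.0243,.102)
E
```

```text
pos [0.6959 0.1282 0.1004] tool delta mm [ 1.  -0.3 -1.6]
rot delta deg (tool) [-0.01 -0.04 -0.04] open mm 31.08 F [0.1 0.1 0.1] M [ 0.028  0.025 -0.021] ff 0.0 t 14.3
```

Call:
play_rows(translation=[[0.001,0,-0.0015],[0,0,0],[0,0,0],[0,0,0]], delta_rot=[[0,0,0],[0,0,0],[0,0,0],[0,0,0]], grip=[-0.4,-0.43,-0.46,-0.46], squeeze=3)

```text
clock: 14.8
tool_pos: [0.6966, 0.1281, 0.1017]
eef_rot: [1.0, -0.03, 0.0, -0.0]
contact_force: [-0.2, 0.7, -0.3]
opening: 0.272
finger_force: 0.0
```

Call:
play_rows(translation=[[0,0,0],[0,0,0]], delta_rot=[[0,0,0],[0,0,0]], grip=[-0.48,-0.48])

```text
clock: 15.05
tool_pos: [0.6966, 0.1285, 0.1017]
eef_rot: [1.0, -0.03, 0.0, -0.0]
contact_force: [0.4, 1.6, 0.6]
opening: 0.257
finger_force: 0.5
```

Call:
play_rows(translation=[[0,0,0],[0,0,0]], delta_rot=[[0,0,0],[0,0,0]], grip=[-0.5,-0.5])

```text
clock: 15.3
tool_pos: [0.6966, 0.1288, 0.1017]
eef_rot: [1.0, -0.03, 0.0, -0.0]
contact_force: [0.3, 2.9, 0.7]
opening: 0.249
finger_force: 1.2
```

Call:
play_rows(translation=[[0,0,0],[0,0,0]], delta_rot=[[0,0,0],[0,0,0]], grip=[-0.52,-0.52])

```text
clock: 15.55
tool_pos: [0.6966, 0.1292, 0.1017]
eef_rot: [1.0, -0.029, 0.0, -0.001]
contact_force: [0.9, 5.1, 0.8]
opening: 0.241
finger_force: 2.1
```

Call:
play_rows(translation=[[0,-0.0013,0],[0,0,0],[0,0,0]], delta_rot=[[0,0,0],[0,0,0],[0,0,0]], grip=[-0.46,-0.48,-0.5])

```text
clock: 15.92
tool_pos: [0.6966, 0.1289, 0.1015]
eef_rot: [1.0, -0.03, -0.0, 0.0]
contact_force: [0.3, 1.6, 0.8]
opening: 0.25
finger_force: 0.5
```

Call:
play_rows(translation=[[0,0,0],[0,0,0]], delta_rot=[[0,0,0],[0,0,0]], grip=[-0.53,-0.53])

```text
clock: 16.18
tool_pos: [0.6966, 0.1295, 0.1015]
eef_rot: [1.0, -0.03, -0.0, -0.0]
contact_force: [-0.0, 2.6, -0.6]
opening: 0.236
finger_force: 0.9
```

Call:
play_rows(translation=[[0,0,0],[0,0,0]], delta_rot=[[0,0,0],[0,0,0]], grip=[-0.56,-0.56])

```text
clock: 16.42
tool_pos: [0.6966, 0.13, 0.1016]
eef_rot: [1.0, -0.03, 0.0, -0.0]
contact_force: [-0.2, 3.4, -0.9]
opening: 0.223
finger_force: 2.7
```

Call:
play_rows(translation=[[0,-0.0008,0],[0,0,0],[0,0,0]], delta_rot=[[0,0,0],[0,0,0],[0,0,0]], grip=[-0.52,-0.54,-0.56])

```text
clock: 16.8
tool_pos: [0.6966, 0.1301, 0.1016]
eef_rot: [1.0, -0.03, -0.0, 0.0]
contact_force: [-0.2, 1.9, -0.9]
opening: 0.216
finger_force: 2.4
```

Call:
play_rows(translation=[[0,0,0],[0,0,0]], delta_rot=[[0,0,0],[0,0,0]], grip=[-0.6,-0.6])

```text
clock: 17.05
tool_pos: [0.6966, 0.1301, 0.1016]
eef_rot: [1.0, -0.03, -0.0, 0.0]
contact_force: [-0.8, 1.2, -0.2]
opening: 0.221
finger_force: 3.0
```

```bash
python3 - <<'E'
from h import *
for i in range(4):
    r.snapshot("top");rel(-.081,.0243,.102)
E
```

```text
pos [0.6966 0.1301 0.1016] tool delta mm [ 0.4  1.7 -0.4]
rot delta deg (tool) [ 0.01  0.01 -0.03] open mm 19.25 F [-0.9  1.2 -1.2] M [ 0.349  0.03  -0.057] ff 3.000066791282734 t 17.1
pos [0.6966 0.1301 0.1016] tool delta mm [ 0.3  1.7 -0.4]
rot delta deg (tool) [ 0.01  0.01 -0.03] open mm 19.61 F [ 0.   1.5 -0.6] M [0.307 0.054 0.014] ff 3.000082633952843 t 17.15
pos [0.6966 0.1301 0.1016] tool delta mm [ 0.3  1.7 -0.4]
rot delta deg (tool) [ 0.01  0.01 -0.03] open mm 19.79 F [-0.4  1.6 -0.4] M [ 0.336  0.005 -0.046] ff 3.0000367836328223 t 17.2
pos [0.6966 0.1301 0.1016] tool delta mm [ 0.4  1.7 -0.4]
rot delta deg (tool) [ 0.01  0.01 -0.03] open mm 19.4 F [-0.5  1.3 -0.8] M [ 0.362  0.019 -0.005] ff 3.0000020511215553 t 17.25
```

Call:
play_rows(translation=[[0,-0.0003,0],[0,0,0],[0,0.0012,0],[0,0,0],[0,0,0],[0,0,0],[0,0,0],[0,0,0],[0,0,0]], delta_rot=[[0,0,0],[0,0,0],[5.7,0,0],[0,0,0],[0,0,0],[0,0,0],[0,0,0],[0,0,0],[0,0,0]], grip=[-0.42,-0.42,-0.42,-0.46,-0.5,-0.53,-0.56,-0.6,-0.6])

```text
clock: 18.38
tool_pos: [0.6966, 0.1291, 0.1016]
eef_rot: [0.998, -0.03, 0.001, -0.049]
contact_force: [0.3, -1.8, 0.9]
opening: 0.222
finger_force: 3.0
```

```bash
python3 - <<'E'
from h import *
o=[]
for i in range(6):
    r.snapshot("top");o.append(r.get_state()["opening"]*88)
rel(-.081,.0243,.102);print(np.round(o,2),np.mean(o))
E
```

```text
pos [0.6966 0.1291 0.1016] tool delta mm [ 0.3  0.6 -0.5]
rot delta deg (tool) [-5.68  0.01 -0.04] open mm 19.78 F [-0.2 -2.6 -0.2] M [-0.522  0.102  0.039] ff 2.9999454313656315 t 18.675
[19.57 19.37 19.54 19.84 19.27 19.78] 19.563213182761366
```

Call:
play_rows(translation=[[0,0.0004,0],[0,0,0],[0,-0.0006,0],[0,0,0],[0,0,0],[0,0,0],[0,0,0],[0,0,0],[0,0,0]], delta_rot=[[0,0,0],[0,0,0],[-2.85,0,0],[0,0,0],[0,0,0],[0,0,0],[0,0,0],[0,0,0],[0,0,0]], grip=[-0.42,-0.42,-0.42,-0.46,-0.5,-0.53,-0.56,-0.6,-0.6])

```text
clock: 19.8
tool_pos: [0.6967, 0.1296, 0.1016]
eef_rot: [0.999, -0.03, 0.001, -0.025]
contact_force: [-0.1, 0.4, -0.2]
opening: 0.219
finger_force: 3.0
```

```bash
python3 - <<'E'
from h import *
o=[]
for i in range(6):
    r.snapshot("top");o.append(r.get_state()["opening"]*88)
rel(-.081,.0243,.102);print(np.round(o,2),np.mean(o))
E
```

```text
pos [0.6967 0.1296 0.1017] tool delta mm [ 0.3  1.1 -0.4]
rot delta deg (tool) [-2.85 -0.01 -0.03] open mm 19.1 F [-0.2 -1.  -0.7] M [ 0.128 -0.036 -0.022] ff 3.000003177439794 t 20.1
[19.   18.9  19.29 19.11 19.18 19.1 ] 19.09680489447501
```

Width 19.1 mm at 2.85° roll against about 19.5 mm at 0° and 5.7°, so the flats are matched. Now open slightly, go 7 mm deeper and grip.

Call:
play_rows(translation=[[0,0,0],[0,0,0],[0,0,0.004],[0,0,0.003],[0,0,0],[0,0,0],[0,0,0],[0,0,0],[0,0,0],[0,0,0]], delta_rot=[[0,0,0],[0,0,0],[0,0,0],[0,0,0],[0,0,0],[0,0,0],[0,0,0],[0,0,0],[0,0,0],[0,0,0]], grip=[-0.42,-0.42,-0.42,-0.42,-0.46,-0.5,-0.53,-0.56,-0.6,-0.6])

```text
clock: 21.35
tool_pos: [0.6968, 0.1299, 0.0948]
eef_rot: [0.999, -0.03, 0.001, -0.025]
contact_force: [0.4, 0.6, 0.5]
opening: 0.213
finger_force: 3.0
```

```bash
python3 - <<'E'
from h import *
o=[]
for i in range(6):
    r.snapshot("top");o.append(r.get_state()["opening"]*88)
rel(-.082,.0243,.09);print(np.round(o,2),np.mean(o))
E
```

```text
pos [0.6967 0.1299 0.0947] tool delta mm [-0.8  1.7  4.7]
rot delta deg (tool) [-2.86 -0.01 -0.02] open mm 19.16 F [0.1 0.2 1.5] M [ 0.023 -0.05  -0.013] ff 2.984570183325559 t 21.65
[19.22 18.97 19.21 18.99 19.03 19.16] 19.096823544331862
```

Aligned, with no side force. Now tighten the grip.

Call:
play_rows(translation=[[0,0,0],[0,0,0],[0,0,0]], delta_rot=[[0,0,0],[0,0,0],[0,0,0]], grip=[-1,-1,-1], squeeze=25)

```text
clock: 22.02
tool_pos: [0.6967, 0.1299, 0.0947]
eef_rot: [0.999, -0.03, 0.001, -0.025]
contact_force: [-0.4, 0.4, 1.9]
opening: 0.207
finger_force: 24.9
```

Call:
play_rows(translation=[[0,0,0],[0,0,0],[0,0,0],[0,0,0]], delta_rot=[[0,0,0],[0,0,0],[0,0,0],[0,0,0]], grip=[-1,-1,-1,-1], squeeze=45)

```text
clock: 22.52
tool_pos: [0.6967, 0.1299, 0.0948]
eef_rot: [0.999, -0.03, 0.001, -0.025]
contact_force: [0.5, 0.5, 2.6]
opening: 0.205
finger_force: 44.8
```

```bash
python3 - <<'E'
from h import *
S=r.snapshot("side");rel(-.082,.0243,.09)
cv2.imwrite("pics/side4.png",cv2.resize(S[80:260,100:340],(800,600),interpolation=cv2.INTER_CUBIC))
E
```

```text
pos [0.6968 0.1299 0.0948] tool delta mm [-0.8  1.7  4.7]
rot delta deg (tool) [-2.85 -0.02 -0.03] open mm 17.98 F [0.3 0.2 2.9] M [ 0.145 -0.024  0.042] ff 44.80870253755711 t 22.575
```

View pics/side4.png

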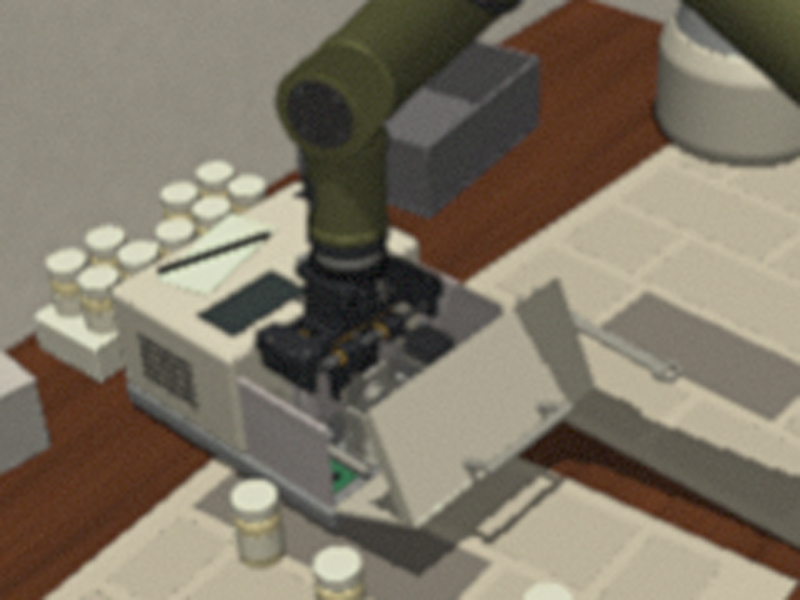

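The gripper is in the bay at (345,330), gripping behind the bracket. The cover is down at (480,420), and bottles and spanner are where they were.

```bash
python3 -c "
from plant import r
print(r.finish_job())"
```

```text
the job is handed in; nothing more can be done
None
```

The cover is all the way down and the gripper holds the bolt head at about 45 N. It gripped with the fingers rolled to match the head's flats, and I saw no sign that it turned. The job is handed in at about 23 s of the 48 s, but the result of the judging was not shown.

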